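# Release the latched key of the viewing panel

### The job

One of the four white keys on the grey console of the glass-viewing panel has been left latched down. With the fingertips, tap each key lightly in turn, starting at the red pilot lamp and going to the far end of the row, without pushing any key in as you feel for it; then press the one that is latched down so that it releases and springs up level with the others. Leave the weight, tools, glass and crockery round about where they are.

Things in the scene. Friction and masses are not known exactly. Their poses are not given: they have to be found in the camera images.
- console: grey control console, 110 mm (x) x 330 mm (y) x 45 mm high, fixed to the table; origin at the centre of its underside, z up. Four keys stand in a row along its y axis on its top face, with a small red pilot lamp (16 mm across, 11 mm high) at the +y end of the row, 138 mm from the centre; a loose brass weight may stand at the -y end of its top
- place1 (a point): point on the console's top at the centre of place 1 of the key row (55 mm from one place to the next; place 1 is beside the red pilot lamp, place 4 is farthest from it); one key module stands on it
- place2 (a point): point on the console's top at the centre of place 2 of the key row (55 mm from one place to the next; place 1 is beside the red pilot lamp, place 4 is farthest from it); one key module stands on it
- place3 (a point): point on the console's top at the centre of place 3 of the key row (55 mm from one place to the next; place 1 is beside the red pilot lamp, place 4 is farthest from it); one key module stands on it
- place4 (a point): point on the console's top at the centre of place 4 of the key row (55 mm from one place to the next; place 1 is beside the red pilot lamp, place 4 is farthest from it); one key module stands on it
- key_a: one of four identical key modules (which stands at which place changes): a square black frame 40 x 40 mm, 4 mm high, around a square white key cap 30 x 30 mm. Origin: centre of the frame's underside, on the console's top, z up; it does not move when the key is pressed. The flat top of a key that is up is 16 mm above the origin, of the key latched down 10.5 mm, of a key pressed to its bottom 7 mm
- key_b: another of the four key modules, same shape and origin as key_a. The spring under every key resists with 2 N at the start, 3.75 N half-way in (4.5 mm) and 5.5 N at the bottom (9 mm). A key that is up springs back when let go; pushed in more than 6 mm it counts as pressed
- key_c: another of the four key modules, same shape and origin as key_a; the four look and feel alike except that one of them is latched down
- key_d: another of the four key modules, same shape and origin as key_a. Whichever key is latched feels solid under less than about 3.5 N; pressed to its bottom (3.5 mm further down, about 5.5 N) and let go, it is released and springs up level with the others
- weight: brass knob-shaped pattern weight, 32 mm across, 28 mm high, loose on the console's top; origin at the centre of its underside; leave it alone
- cutter: glass cutter with a green handle, 150 mm long, lying loose on the table on the robot's side of the console; origin at the centre of its underside; leave it alone
- jar: glass jar with a steel cap, 64 mm across, 85 mm high, loose on the table; origin at the centre of its underside; leave it alone
- spool: metal solder spool, 60 mm across, 42 mm high, loose on the table; origin at the centre of its underside; leave it alone
- shard_amber: flat amber glass piece about 70 x 60 mm, 6 mm thick, loose on the table; origin at the centre of its underside; leave it alone
- shard_blue: flat blue glass piece about 95 x 55 mm, 6 mm thick, loose on the table; origin at the centre of its underside; leave it alone
- mug: blue mug, 76 mm across, 90 mm high, loose on the table; origin at the centre of its underside; leave it alone

How it is judged (in metres and radians):
On the way, in this order (a step that is already met when the one before it is completed fails the run):
1. a fingertip touches the key at place 1 (beside the pilot lamp), while the latched key is still down (((horizontal distance between key_a and place1 below 0.01 m and contact force between the fingers and key_a_cap_c0 above 0.3 N) or (horizontal distance between key_b and place1 below 0.01 m and contact force between the fingers and key_b_cap_c0 above 0.3 N) or (horizontal distance between key_c and place1 below 0.01 m and contact force between the fingers and key_c_cap_c0 above 0.3 N) or (horizontal distance between key_d and place1 below 0.01 m and contact force between the fingers and key_d_cap_c0 above 0.3 N)) and (z of key_a_cap_c0 in the frame of key_a below 0.002 m or z of key_b_cap_c0 in the frame of key_b below 0.002 m or z of key_c_cap_c0 in the frame of key_c below 0.002 m or z of key_d_cap_c0 in the frame of key_d below 0.002 m)), for 0.02 s.
2. a fingertip touches the key at place 2, while the latched key is still down (((horizontal distance between key_a and place2 below 0.01 m and contact force between the fingers and key_a_cap_c0 above 0.3 N) or (horizontal distance between key_b and place2 below 0.01 m and contact force between the fingers and key_b_cap_c0 above 0.3 N) or (horizontal distance between key_c and place2 below 0.01 m and contact force between the fingers and key_c_cap_c0 above 0.3 N) or (horizontal distance between key_d and place2 below 0.01 m and contact force between the fingers and key_d_cap_c0 above 0.3 N)) and (z of key_a_cap_c0 in the frame of key_a below 0.002 m or z of key_b_cap_c0 in the frame of key_b below 0.002 m or z of key_c_cap_c0 in the frame of key_c below 0.002 m or z of key_d_cap_c0 in the frame of key_d below 0.002 m)), for 0.02 s.
3. a fingertip touches the key at place 3, while the latched key is still down (((horizontal distance between key_a and place3 below 0.01 m and contact force between the fingers and key_a_cap_c0 above 0.3 N) or (horizontal distance between key_b and place3 below 0.01 m and contact force between the fingers and key_b_cap_c0 above 0.3 N) or (horizontal distance between key_c and place3 below 0.01 m and contact force between the fingers and key_c_cap_c0 above 0.3 N) or (horizontal distance between key_d and place3 below 0.01 m and contact force between the fingers and key_d_cap_c0 above 0.3 N)) and (z of key_a_cap_c0 in the frame of key_a below 0.002 m or z of key_b_cap_c0 in the frame of key_b below 0.002 m or z of key_c_cap_c0 in the frame of key_c below 0.002 m or z of key_d_cap_c0 in the frame of key_d below 0.002 m)), for 0.02 s.
4. a fingertip touches the key at place 4, while the latched key is still down (((horizontal distance between key_a and place4 below 0.01 m and contact force between the fingers and key_a_cap_c0 above 0.3 N) or (horizontal distance between key_b and place4 below 0.01 m and contact force between the fingers and key_b_cap_c0 above 0.3 N) or (horizontal distance between key_c and place4 below 0.01 m and contact force between the fingers and key_c_cap_c0 above 0.3 N) or (horizontal distance between key_d and place4 below 0.01 m and contact force between the fingers and key_d_cap_c0 above 0.3 N)) and (z of key_a_cap_c0 in the frame of key_a below 0.002 m or z of key_b_cap_c0 in the frame of key_b below 0.002 m or z of key_c_cap_c0 in the frame of key_c below 0.002 m or z of key_d_cap_c0 in the frame of key_d below 0.002 m)), for 0.02 s.
5. after all four taps, the latched key is released: all four keys are up (z of key_a_cap_c0 in the frame of key_a above 0.0045 m and z of key_b_cap_c0 in the frame of key_b above 0.0045 m and z of key_c_cap_c0 in the frame of key_c above 0.0045 m and z of key_d_cap_c0 in the frame of key_d above 0.0045 m), for 0.2 s.
At the end, for the whole second after the job is handed in: All four keys are up, within 1.5 mm of their full height, and the things around them are at rest (all of step 5 and linear speed of each of weight, cutter, jar, spool, shard_amber, shard_blue, mug below 0.02 m/s); the robot touches nothing.
It fails at once if while one key is down, another is pushed in more than 6 mm ((z of key_a_cap_c0 in the frame of key_a below 0 m and z of key_b_cap_c0 in the frame of key_b below 0.003 m) or (z of key_a_cap_c0 in the frame of key_a below 0 m and z of key_c_cap_c0 in the frame of key_c below 0.003 m) or (z of key_a_cap_c0 in the frame of key_a below 0 m and z of key_d_cap_c0 in the frame of key_d below 0.003 m) or (z of key_b_cap_c0 in the frame of key_b below 0 m and z of key_a_cap_c0 in the frame of key_a below 0.003 m) or (z of key_b_cap_c0 in the frame of key_b below 0 m and z of key_c_cap_c0 in the frame of key_c below 0.003 m) or (z of key_b_cap_c0 in the frame of key_b below 0 m and z of key_d_cap_c0 in the frame of key_d below 0.003 m) or (z of key_c_cap_c0 in the frame of key_c below 0 m and z of key_a_cap_c0 in the frame of key_a below 0.003 m) or (z of key_c_cap_c0 in the frame of key_c below 0 m and z of key_b_cap_c0 in the frame of key_b below 0.003 m) or (z of key_c_cap_c0 in the frame of key_c below 0 m and z of key_d_cap_c0 in the frame of key_d below 0.003 m) or (z of key_d_cap_c0 in the frame of key_d below 0 m and z of key_a_cap_c0 in the frame of key_a below 0.003 m) or (z of key_d_cap_c0 in the frame of key_d below 0 m and z of key_b_cap_c0 in the frame of key_b below 0.003 m) or (z of key_d_cap_c0 in the frame of key_d below 0 m and z of key_c_cap_c0 in the frame of key_c below 0.003 m)).
It fails at once if a loose thing is moved more than 15 mm or lifted (distance of any of weight, cutter, jar, spool, shard_amber, shard_blue, mug from where it was at the start of the episode above 0.015 m).
It also fails if it takes over 48 s, if anything falls off the work surface, if the arm or the gripper's body presses on something with over 40 N, if the wrist force passes 120 N, or if a joint passes its speed limit or range.

### The arm

A 7-joint arm with a two-finger parallel gripper is mounted at the origin on the work surface. World frame = base frame: x ahead of the robot, y to its left, z up, the work surface at z = 0. Lengths are in m, angles in degrees, forces in N, time in s.
With the tool pointing down it reaches from about 0.425 to 0.875 m from the base axis. Payload 4.7 kg.
Tool frame: the origin (TCP) lies midway between the tips of the shut fingers; the grasp point (between the pads) lies 19 mm behind it (arm.pinch_z is the z of the grasp point in the tool frame, in m); z points along the fingers, y is the line along which they close (so a half turn about z gives the same grasp; the last joint's range is limited). The gripper opens to 87 mm and grips with 3 to 60 N. Pads are 19 mm wide; open, the fingers measure 117 mm over their backs; the gripper's body (75 mm by 190 mm) begins 51 mm behind the grasp point.
Start: joints at [69.964, 18.392, -4.016, 83.108, 1.295, 78.541, -3.26], TCP at [0.231, -0.607, 0.223] pointing down, gripper open.
Joint ranges: [-163.93, 163.93], [-17.29, 119.83], [-79.2, 71.16], [3.27, 140.29], [-89.18, 269.18], [5.43, 117.66], [-154.24, 154.24]. Speed limits (degrees/s): [147.25, 147.25, 180, 180, 180, 180, 180].

### API

Orientations are given as [roll, pitch, yaw] about the fixed x, y, z axes, in that order (R = Rz(yaw) Ry(pitch) Rx(roll)).
In Python, from bench import arm gives the robot as it stands.
- The arm moves only by the tool send_rows, never from a script. Its argument "targets" is a list that holds one entry, the list of rows, each a list of 5 numbers: the shift along the world's x, y, z in mm, then the turn about the world's z in degrees, then the opening, from -1 (shut) to 1 (fully open). In form: [[[x, y, z, spin, jaw], ...]]. A call has 1 to 5 rows; each row is the pose to reach, as a shift and turn from the pose commanded when the call began; what a row does not reach only later rows make up. A row lasts 1/12 s, in which the tool goes at most 41.7 mm and 7.16 degrees, less where a joint would pass 70% of its speed; a pose out of reach is approached as far as the arm can. A call with a gripper value outside its range is refused whole. The fingers move at their own pace and stop on an object; "newtons" is the grip in N (left out, the last holds). Time passes only in rows, so rows that repeat a pose let the fingers close. It gives the time, the measured TCP pose, the force, the opening and the grip force at its end, in the units of the state.
- arm.observe(): the state, without advancing time (a new reading comes with each control period).
- arm.camera(name): name is "side" or "top"; returns the picture (384x512x3 uint8, red, green, blue); there is no depth.
- arm.camera_params(name): a dict with "fov_y" (degrees; the focal length in pixels is half the picture's height over the tangent of half this angle, whatever the lens; pixels are square), "cx", "cy" (the principal point, pixels), "R" (3x3) and "t" (3): a world point X has camera coordinates R X + t. Camera axes: x right, y down, z forward; pixel columns grow to the right and rows downward; lengths in m; the calibration is good to about 2 mm. A picture is of the moment at which its call begins. camera_params takes no time and is no camera call.
- arm.sign_off(): hands the job in; it is judged then, once.
The state is a dict: "clock": time; "joint_pos": joint angles; "dq": joint speeds; "joint_efforts": joint torques, N m; "position": TCP position; "orientation": TCP orientation; "wrist_force": force on the tool from outside, world axes, zero at the start; "torque": the same for the moment, N m; "opening": finger opening in m; "grasp_force": force on a finger pad.
Only numpy, scipy, OpenCV 4.12 (cv2) and the standard library are available. Lean on these libraries where they do the work, as an engineer would, in place of code of your own. Each camera call takes 0.05 s, during which the arm holds its last target. There are 200 camera calls.

## Working session

There is one attempt and no reset: what is moved stays moved. The work goes in short steps, Python scripts to look and compute and a tool call to move; the robot and the scene stay as the last step left them, time stands still between calls to the robot, and variables do not carry over. Pictures are saved under pics/ and viewed, at most 10 in all, crops included, and the job is handed in when it is done.

Besides the shell and the picture viewer there is one more tool, called after ">>>" as name(argument=value, ...) on one line, values as JSON. send_rows: Moves the arm, as the interface text tells. Its arguments: {"type":"object","properties":{"targets":{"type":"array","items":{"type":"array","items":{"type":"array","items":{"type":"number"}}}},"newtons":{"type":"number"}},"required":["targets"]}

```bash
mkdir -p pics; python3 - <<'E'
from bench import arm
import cv2
for n in("top","side"):
    im=arm.camera(n); cv2.imwrite(f"pics/{n}0.png",im[:,:,::-1])
    p=arm.camera_params(n); print(n,p)
s=arm.observe(); print(s)
E
```

```text
top {'fov_y': 47.989316600380306, 'cx': 247.3286072045897, 'cy': 188.1235511252336, 'R': array([[ 0.02062755, -0.99977051, -0.00578129],
       [-0.99415624, -0.01989817, -0.10610106],
       [ 0.10596168,  0.00793611, -0.99433854]]), 't': array([0.00714353, 0.51245858, 1.26231602])}
side {'fov_y': 48.711335414916064, 'cx': 253.34548448189884, 'cy': 192.80978814073023, 'R': array([[ 0.93173421, -0.36313754, -0.00157536],
       [-0.23628478, -0.60295119, -0.76198384],
       [ 0.27575507,  0.71033864, -0.64759413]]), 't': array([-0.46084886,  0.17647745,  1.3253784 ])}
{'clock': 0.1, 'joint_pos': array([69.96476136, 18.43511366, -4.01565928, 83.16709968,  1.29409835,
       78.54206418, -3.2599204 ]), 'dq': array([ 0.00769586, -0.01146133,  0.07743616, -0.16223183, -0.02453816,
        0.00440305, -0.02168298]), 'joint_efforts': array([ 3.62152678e-04, -4.92571843e+01, -4.05646591e-01, -3.13397813e+01,
       -6.43079868e-02,  3.95189342e-02,  1.02325166e-04]), 'position': array([ 0.23105986, -0.60701354,  0.22157461]), 'orientation': array([-1.79900905e+02,  4.56088907e-03,  2.08448402e+01]), 'wrist_force': array([-0.67489621,  0.39121564, -0.13850869]), 'torque': array([ 0.02317919, -0.02392644,  0.00341396]), 'grasp_force': 0.0, 'opening': 0.08703657445881846}
```

View pics/top0.png

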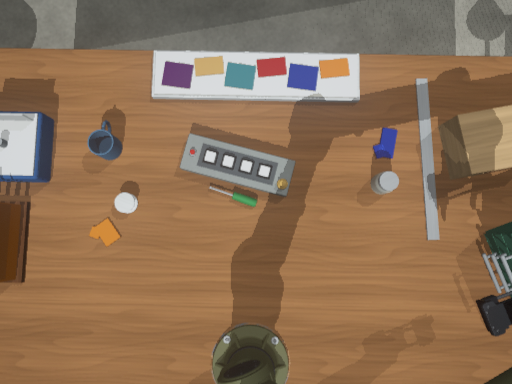

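View pics/side0.png

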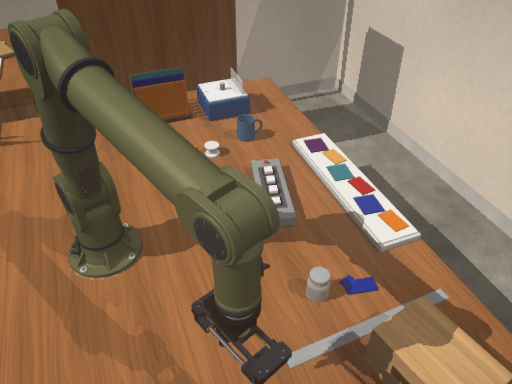

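Top view: lamp at about (193,152), key caps at (210,157), (228,161), (246,166) and (264,171), weight at (282,184). In the side view the row runs from the lamp at (267,162) down to (277,201).

```bash
cat > h.py <<'E'
import numpy as np,cv2
from bench import arm
def ray(n,u,v,z):
    p=arm.camera_params(n);f=192/np.tan(np.radians(p["fov_y"]/2))
    R,t=p["R"],p["t"];c=-R.T@t;d=R.T@np.array([(u-p["cx"])/f,(v-p["cy"])/f,1])
    return c+d*(z-c[2])/d[2]
def blobs(m,lo,hi):
    n,_,st,ce=cv2.connectedComponentsWithStats(m.astype(np.uint8))
    return [(c.round(1),s[4]) for c,s in zip(ce,st) if lo<=s[4]<=hi]
E
python3 - <<'E'
from h import *
for n,(x0,y0,x1,y1) in dict(top=(175,130,300,200),side=(245,150,300,225)).items():
    im=cv2.imread(f"pics/{n}0.png");roi=np.zeros(im.shape[:2],bool);roi[y0:y1,x0:x1]=1
    b,g,r=[im[:,:,i].astype(int) for i in range(3)]
    w=roi&(np.min(im,2)>(185))&(np.ptp(im.astype(int),2).squeeze()<40 if False else (im.max(2).astype(int)-im.min(2)<40))
    for c,a in blobs(w,15,400): print(n,"key",c,a,ray(n,*c,.061).round(4),ray(n,*c,.0555).round(4)[:2])
    for c,a in blobs(roi&(r>g+60)&(r>b+60)&(g<b+40),5,300): print(n,"red",c,a,ray(n,*c,.056).round(4))
    cv2.imwrite(f"pics/{n}crop.png",cv2.resize(im[y0:y1,x0:x1],None,fx=6,fy=6,interpolation=2))
E
```

```text
top key [209.8 156.2] 89 [0.6006 0.1294 0.061 ] [0.6016 0.1299]
top key [227.9 160.9] 90 [0.5877 0.0759 0.061 ] [0.5887 0.0762]
top key [245.9 165.7] 90 [0.5745 0.0228 0.061 ] [0.5754 0.0229]
top key [264.  170.8] 88 [ 0.5605 -0.0304  0.061 ] [ 0.5613 -0.0306]
top red [192.  151.2] 19 [0.6155 0.1829 0.056 ]
side key [267.8 168.4] 41 [0.6008 0.1274 0.061 ] [0.6037 0.134 ]
side key [270.2 178.1] 39 [0.5867 0.0719 0.061 ] [0.5895 0.0783]
side key [272.7 187.6] 47 [0.5741 0.0203 0.061 ] [0.5769 0.0264]
side key [275.9 199.1] 41 [ 0.5603 -0.0387  0.061 ] [ 0.563 -0.033]
side red [265.5 161. ] 12 [0.6132 0.1788 0.056 ]
```

View pics/sidecrop.png

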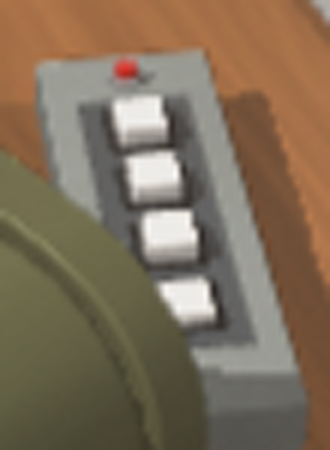

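The row runs at about -14° yaw, with the centres in metres at P1 (0.601,0.129), P2 (0.588,0.076), P3 (0.5745,0.023) and P4 (0.5605,-0.030). Key 4 looks lower in the side view. I'm moving to P1 with the fingers shut.

>>> send_rows(targets=[[[15,30,0,0,-1],[30,60,0,0,-1],[45,89,0,0,-1],[60,118,0,0,-1],[74,147,0,0,-1]]], newtons=10)

```text
clock: 0.52
position: [0.3058, -0.4587, 0.222]
orientation: [-180.0, 0.0, 20.9]
wrist_force: [0.4, 0.2, -0.1]
opening: 0.0617
grasp_force: 0.0
```

>>> send_rows(targets=[[[15,30,0,0,-1],[30,60,0,0,-1],[45,89,0,0,-1],[60,118,0,0,-1],[74,147,0,0,-1]]])

```text
clock: 0.93
position: [0.3796, -0.3117, 0.2223]
orientation: [-180.0, 0.0, 20.9]
wrist_force: [0.6, -0.6, 0.5]
opening: 0.0279
grasp_force: 0.0
```

>>> send_rows(targets=[[[15,30,0,0,-1],[30,60,0,0,-1],[45,89,0,0,-1],[60,118,0,0,-1],[74,147,0,0,-1]]])

```text
clock: 1.35
position: [0.4535, -0.1649, 0.2224]
orientation: [180.0, 0.0, 20.8]
wrist_force: [0.7, -0.4, 0.8]
opening: 0.0017
grasp_force: 0.0
```

>>> send_rows(targets=[[[15,30,0,0,-1],[30,60,0,0,-1],[45,89,0,0,-1],[60,118,0,0,-1],[74,147,0,0,-1]]])

```text
clock: 1.77
position: [0.5276, -0.018, 0.2224]
orientation: [180.0, 0.0, 20.8]
wrist_force: [-0.3, 0.1, -1.0]
opening: 0.0004
grasp_force: 0.0
```

>>> send_rows(targets=[[[15,30,-10,0,-1],[30,60,-30,0,-1],[45,89,-60,0,-1],[60,118,-90,0,-1],[74,147,-120,0,-1]]])

```text
clock: 2.18
position: [0.5994, 0.1235, 0.1064]
orientation: [180.0, -0.0, 20.8]
wrist_force: [0.3, -1.3, 0.3]
opening: 0.0003
grasp_force: 0.0
```

>>> send_rows(targets=[[[0,1,-15,0,-1],[0,1,-30,0,-1],[0,1,-36,0,-1],[0,1,-36,0,-1],[0,1,-36,0,-1]]])

```text
clock: 2.6
position: [0.5989, 0.1229, 0.072]
orientation: [180.0, 0.0, 20.8]
wrist_force: [0.9, -0.1, -0.2]
opening: 0.0006
grasp_force: 0.0
```

>>> send_rows(targets=[[[0,0,-1,0,-1],[0,0,-2,0,-1],[0,0,-3,0,-1],[0,0,-3,0,-1],[0,0,-3,0,-1]]])

```text
clock: 3.02
position: [0.599, 0.1233, 0.0692]
orientation: [180.0, -0.0, 20.8]
wrist_force: [-0.1, -0.2, -0.3]
opening: 0.0003
grasp_force: 0.0
```

>>> send_rows(targets=[[[1,3,-2,0,-1],[2,6,-4,0,-1],[2,6,-6,0,-1],[2,6,-6,0,-1],[2,6,-6,0,-1]]])

```text
clock: 3.43
position: [0.6006, 0.1295, 0.0625]
orientation: [-180.0, 0.0, 20.9]
wrist_force: [-1.0, -0.5, 0.7]
opening: 0.0007
grasp_force: 0.0
```

>>> send_rows(targets=[[[0,0,-0.5,0,-1],[0,0,-1,0,-1],[0,0,-1.5,0,-1],[0,0,-1.5,0,-1],[0,0,-1.5,0,-1]]])

```text
clock: 3.85
position: [0.6009, 0.1293, 0.0616]
orientation: [180.0, -0.0, 20.8]
wrist_force: [-0.4, -0.9, 2.3]
opening: 0.0004
grasp_force: 0.8
```

Fz of 2.3 N suggests contact at about 61.6 mm. I'll confirm with a slight further move.

>>> send_rows(targets=[[[0,0,-0.5,0,-1],[0,0,-1,0,-1],[0,0,-1,0,-1]]])

```text
clock: 4.1
position: [0.6009, 0.1293, 0.0604]
orientation: [180.0, -0.0, 20.8]
wrist_force: [-1.9, -0.8, 3.4]
opening: 0.0006
grasp_force: 1.1
```

Key 1 yields like an up key. On to place 2.

>>> send_rows(targets=[[[0,0,12,0,-1],[-4,-16,12,0,-1],[-9,-35,12,0,-1],[-13,-53.5,12,0,-1],[-13,-53.5,6,0,-1]]])

```text
clock: 4.52
position: [0.5887, 0.0709, 0.0676]
orientation: [179.8, -0.0, 20.6]
wrist_force: [0.7, -0.9, -0.3]
opening: 0.0007
grasp_force: 0.0
```

>>> send_rows(targets=[[[0,0,-2,0,-1],[0,0,-4,0,-1],[0,0,-4.5,0,-1],[0,0,-5,0,-1],[0,0,-5,0,-1]]])

```text
clock: 4.93
position: [0.5877, 0.0775, 0.0615]
orientation: [-180.0, -0.0, 20.9]
wrist_force: [-0.1, 0.8, 1.4]
opening: 0.0003
grasp_force: 0.3
```

>>> send_rows(targets=[[[0,0,-0.5,0,-1],[0,0,-1,0,-1],[0,0,-1,0,-1]]])

```text
clock: 5.18
position: [0.588, 0.0769, 0.0606]
orientation: [-180.0, -0.1, 20.9]
wrist_force: [0.1, 2.3, 2.3]
opening: 0.0004
grasp_force: 1.1
```

Key 2 is touched at the up height. On to place 3.

>>> send_rows(targets=[[[0,0,12,0,-1],[-4,-18,12,0,-1],[-9,-38,12,0,-1],[-13,-53,12,0,-1],[-13,-53,8,0,-1]]])

```text
clock: 5.6
position: [0.5751, 0.0177, 0.0693]
orientation: [179.8, 0.0, 20.5]
wrist_force: [-0.4, -0.4, -0.6]
opening: 0.0006
grasp_force: 0.0
```

>>> send_rows(targets=[[[0,0,-3,0,-1],[0,0,-6,0,-1],[0,0,-6.5,0,-1],[0,0,-7,0,-1],[0,0,-7,0,-1]]])

```text
clock: 6.02
position: [0.5746, 0.024, 0.0613]
orientation: [-180.0, 0.0, 20.9]
wrist_force: [-1.8, 0.3, 1.5]
opening: 0.0006
grasp_force: 0.9
```

>>> send_rows(targets=[[[0,0,-0.5,0,-1],[0,0,-1,0,-1],[0,0,-1,0,-1]]])

```text
clock: 6.27
position: [0.5748, 0.0239, 0.0604]
orientation: [-180.0, -0.0, 20.9]
wrist_force: [-1.5, 1.1, 2.0]
opening: 0.0006
grasp_force: 1.1
```

Key 3 is also up. On to place 4.

>>> send_rows(targets=[[[0,0,12,0,-1],[-4,-18,12,0,-1],[-9,-38,12,0,-1],[-14,-54,12,0,-1],[-14,-54,8,0,-1]]])

```text
clock: 6.68
position: [0.561, -0.0363, 0.0695]
orientation: [179.8, 0.0, 20.5]
wrist_force: [-0.1, -0.0, -0.7]
opening: 0.0004
grasp_force: 0.0
```

>>> send_rows(targets=[[[0,0,-3,0,-1],[0,0,-6,0,-1],[0,0,-7,0,-1],[0,0,-8,0,-1],[0,0,-8,0,-1]]])

```text
clock: 7.1
position: [0.5608, -0.03, 0.0601]
orientation: [-180.0, 0.0, 20.9]
wrist_force: [-0.2, 0.2, -0.1]
opening: 0.0005
grasp_force: 0.0
```

No contact at 60.1 mm, so key 4 is the low one. I'll feel further down, gently.

>>> send_rows(targets=[[[0,0,-1,0,-1],[0,0,-2,0,-1],[0,0,-3,0,-1],[0,0,-3,0,-1],[0,0,-3,0,-1]]])

```text
clock: 7.52
position: [0.5608, -0.031, 0.0573]
orientation: [180.0, 0.0, 20.8]
wrist_force: [0.5, -0.5, 1.3]
opening: 0.0004
grasp_force: 0.0
```

>>> send_rows(targets=[[[0,0,-0.5,0,-1],[0,0,-1,0,-1],[0,0,-1.5,0,-1],[0,0,-1.5,0,-1]]])

```text
clock: 7.85
position: [0.5608, -0.0311, 0.056]
orientation: [180.0, 0.0, 20.8]
wrist_force: [-0.8, -0.5, 1.5]
opening: 0.0005
grasp_force: 0.9
```

Contact at about 56 mm with a light force, so key 4 is latched. All four keys have been tapped. Now I press it to the bottom and let go.

>>> send_rows(targets=[[[0,0,-0.3,0,-1],[0,0,-0.3,0,-1]]])

```text
clock: 8.02
position: [0.5609, -0.0311, 0.0559]
orientation: [180.0, 0.0, 20.8]
wrist_force: [-2.2, 0.1, 4.5]
opening: 0.0006
grasp_force: 2.1
```

>>> send_rows(targets=[[[0,0,-1.5,0,-1],[0,0,-3,0,-1],[0,0,-4.5,0,-1],[0,0,-4.5,0,-1],[0,0,-4.5,0,-1]]])

```text
clock: 8.43
position: [0.5609, -0.0311, 0.0519]
orientation: [180.0, 0.0, 20.8]
wrist_force: [-3.9, -0.4, 9.5]
opening: 0.0003
grasp_force: 4.9
```

Bottomed at 51.9 mm and 9.5 N. Releasing and lifting clear, then checking.

>>> send_rows(targets=[[[0,0,15,0,-1],[0,0,45,0,-1],[0,0,85,0,-1],[0,0,120,0,-1],[0,0,150,0,-1]]])

```text
clock: 8.85
position: [0.5613, -0.0309, 0.203]
orientation: [180.0, -0.1, 20.9]
wrist_force: [1.0, -0.9, -0.6]
opening: 0.0003
grasp_force: 0.0
```

>>> send_rows(targets=[[[-20,-30,0,0,-1],[-40,-60,0,0,-1],[-60,-90,0,0,-1],[-80,-120,0,0,-1],[-100,-150,0,0,-1]]])

```text
clock: 9.27
position: [0.4597, -0.1824, 0.2007]
orientation: [180.0, -0.0, 20.9]
wrist_force: [0.2, -1.0, -0.4]
opening: 0.0004
grasp_force: 0.0
```

>>> send_rows(targets=[[[-10,-30,0,0,-1],[-20,-60,0,0,-1],[-30,-90,0,0,-1],[-30,-90,0,0,-1],[-30,-90,0,0,-1]]])

```text
clock: 9.68
position: [0.4297, -0.273, 0.2002]
orientation: [-180.0, 0.0, 20.6]
wrist_force: [1.0, -0.1, -0.0]
opening: 0.0004
grasp_force: 0.0
```

```bash
python3 - <<'E'
from h import *
im=arm.camera("side")[:,:,::-1].copy()
cv2.imwrite("pics/side1.png",cv2.resize(im[140:235,235:310],None,fx=6,fy=6,interpolation=2))
m=np.zeros(im.shape[:2],bool);m[150:225,245:300]=1
m&=(im.min(2)>185)&(im.max(2).astype(int)-im.min(2)<40)
for c,a in blobs(m,15,400): print(c,a,ray("side",*c,.061).round(4))
E
```

```text
(no output)
```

View pics/side1.png

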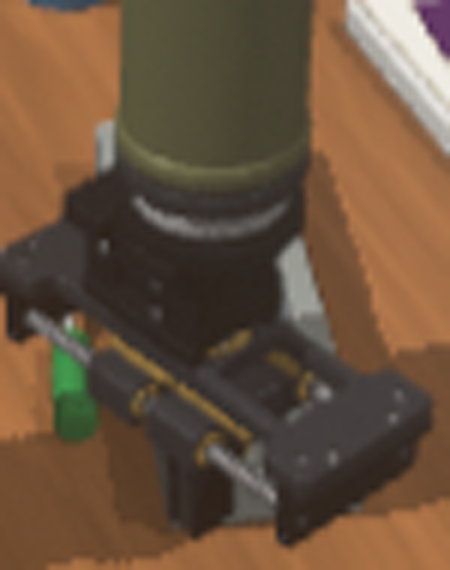

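The arm hides the row from the side camera. I'll move it further back towards the start.

>>> send_rows(targets=[[[-16,-30,0,0,-1],[-32,-60,0,0,-1],[-48,-90,0,0,-1],[-64,-120,0,0,-1],[-80,-150,0,0,-1]]])

```text
clock: 10.15
position: [0.3515, -0.4207, 0.2009]
orientation: [180.0, -0.0, 21.0]
wrist_force: [0.6, -0.4, -1.0]
opening: 0.0006
grasp_force: 0.0
```

>>> send_rows(targets=[[[-20,-30,0,0,-1],[-40,-60,0,0,-1],[-60,-90,0,0,-1],[-80,-120,0,0,-1],[-100,-150,0,0,-1]]])

```text
clock: 10.57
position: [0.252, -0.5711, 0.2008]
orientation: [180.0, -0.1, 21.0]
wrist_force: [0.1, -0.2, -0.6]
opening: 0.0003
grasp_force: 0.0
```

>>> send_rows(targets=[[[0,-10,0,0,-1],[0,-20,0,0,-1],[0,-20,0,0,-1],[0,-20,0,0,-1]]])

```text
clock: 10.9
position: [0.2533, -0.5896, 0.2006]
orientation: [-179.9, -0.1, 21.0]
wrist_force: [-0.1, 0.3, -0.3]
opening: 0.0004
grasp_force: 0.0
```

```bash
python3 - <<'E'
from h import *
im=arm.camera("side")[:,:,::-1].copy()
cv2.imwrite("pics/side2.png",cv2.resize(im[140:235,235:310],None,fx=6,fy=6,interpolation=2))
m=np.zeros(im.shape[:2],bool);m[150:225,245:300]=1
m&=(im.min(2)>185)&(im.max(2).astype(int)-im.min(2)<40)
for c,a in blobs(m,15,400): print(c,a,ray("side",*c,.061).round(4))
E
```

```text
[267.8 168.4] 41 [0.6008 0.1274 0.061 ]
[270.2 178.1] 39 [0.5867 0.0719 0.061 ]
[274.1 187. ] 28 [0.5799 0.0216 0.061 ]
```

View pics/side2.png

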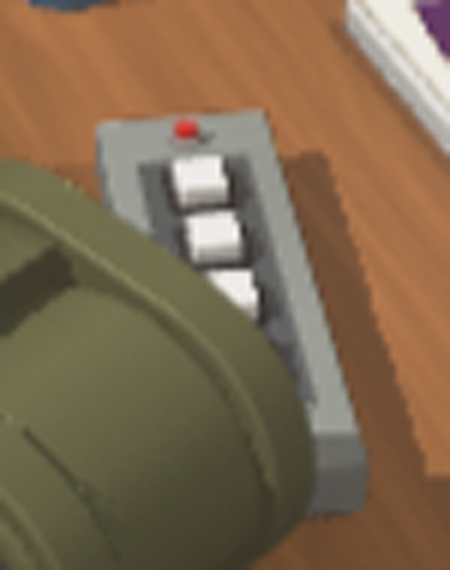

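Keys 1 and 2 are unchanged, but the elbow hides key 4. A small further move should clear the view.

>>> send_rows(targets=[[[-25,5,20,0,-1],[-50,10,40,0,-1],[-75,15,50,0,-1],[-100,20,50,0,-1],[-125,20,50,0,-1]]])

```text
clock: 11.37
position: [0.1272, -0.5695, 0.2528]
orientation: [179.9, -0.0, 21.1]
wrist_force: [-0.4, -0.9, -1.0]
opening: 0.0007
grasp_force: 0.0
```

>>> send_rows(targets=[[[-20,0,0,0,-1],[-20,0,0,0,-1],[-20,0,0,0,-1],[-20,0,0,0,-1]]])

```text
clock: 11.7
position: [0.1082, -0.5702, 0.2513]
orientation: [180.0, -0.1, 21.0]
wrist_force: [-1.0, 0.5, -0.4]
opening: 0.0005
grasp_force: 0.0
```

```bash
python3 - <<'E'
from h import *
im=arm.camera("side")[:,:,::-1].copy()
cv2.imwrite("pics/side3.png",cv2.resize(im[140:235,235:310],None,fx=6,fy=6,interpolation=2))
m=np.zeros(im.shape[:2],bool);m[150:225,245:300]=1
m&=(im.min(2)>185)&(im.max(2).astype(int)-im.min(2)<40)
for c,a in blobs(m,15,400): print(c,a,ray("side",*c,.061).round(4))
E
```

```text
[267.8 168.4] 41 [0.6008 0.1274 0.061 ]
[270.2 178.1] 39 [0.5867 0.0719 0.061 ]
[272.8 187.7] 46 [0.5742 0.0197 0.061 ]
[275.2 198.1] 48 [ 0.5601 -0.0332  0.061 ]
```

View pics/side3.png

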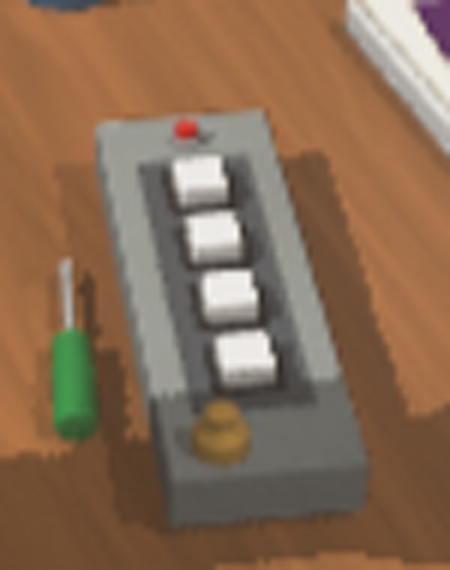

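All four caps now look level and evenly spaced: key 4 sits at (275,198), 53 to 55 mm from its neighbour, and the weight and cutter are undisturbed. Handing in.

```bash
python3 -c "from bench import arm; print(arm.sign_off())"
```

```text
the job is handed in; nothing more can be done
None
```

I tapped all four keys in order from the pilot lamp, found key 4 latched down, pressed it to the bottom and released it level with the others; the job is handed in, but no verdict came back.

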